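# Find the charged grinding jar by its weight

## Robot

A 7-joint arm with a two-finger parallel gripper is mounted at the origin on the work surface; the furniture and walls round the work are solid. World frame = base frame: x ahead of the robot, y to its left, z up, the work surface at z = 0. Lengths are in m, angles in rad, forces in N, time in s.
With the tool pointing down it reaches from about 0.4 to 0.85 m from the base axis. Payload 10.4 kg.
Tool frame: the origin (TCP) lies midway between the tips of the shut fingers; the grasp point (between the pads) lies hold_point_z behind it (hold_point_z is the distance from the TCP to the grasp point, in m); z points along the fingers, y is the line along which they close (so a half turn about z gives the same grasp; the last joint's range is limited). The gripper opens to 87 mm and grips with 3 to 60 N. Pads are 19 mm wide; open, the fingers measure 117 mm over their backs; the gripper's body (75 mm by 190 mm) begins 51 mm behind the grasp point.
Start: joints at [1.288, 0.332, -0.065, 1.46, 0.022, 1.35, -0.088], TCP at [0.161, -0.604, 0.223] pointing down, gripper open.
Joint ranges: [-2.6, 2.6], [-0.5, 2.12], [-1.47, 1.34], [0.16, 2.42], [-1.27, 4.41], [0.06, 2.06], [-2.6, 2.6]. Speed limits (rad/s): [2.22, 2.22, 2.79, 2.79, 3.14, 3.14, 3.14].

## Interface

Orientations are given as a unit quaternion [x, y, z, w].
In Python, from bench import * gives the robot as it stands. The module is installed in compiled form; this text tells all that it offers.
- The arm moves only by the tool drive_tool, never from a script. Its argument "increments" is a list of rows, each a list of 6 numbers: the shift along the tool's x, y, z scaled (see below), then the turn, a rotation vector about the tool's x, y, z scaled (see below). In form: [[dx, dy, dz, rx, ry, rz], ...]. A call has exactly 5 rows; each row is the pose to reach, as a shift and turn from the pose commanded when the call began, along the tool's axes at that moment; what a row does not reach only later rows make up. The controller multiplies each number of a shift by 300 mm and each number of a turn by pi/4 rad. A row lasts 1/12 s, in which the tool goes at most 41.7 mm and 7.16 degrees, less where a joint would pass 70% of its speed; a pose out of reach is approached as far as the arm can. A call with a number of a shift or a turn outside -1 to 1 is refused whole. A call with a gripper value outside its range is refused whole. "claw" is the closure, from 0 (fully open) to 1 (shut), set as the call begins (left out, the last holds). The fingers move at their own pace and stop on an object; "force" is the grip in N (left out, the last holds). Time passes only in rows, so rows that repeat a pose let the fingers close, or fill a call up. It gives the time, the measured TCP pose, the force, the opening and the grip force at its end, in the units of the state.
- read_state(): the state, without advancing time (a new reading comes with each control period).
- camera(name): name is "scene" or "top" or "wrist"; returns the picture (480x640x3 uint8, blue, green, red); there is no depth.
- get_calibration(name): a dict with "K" (3x3 intrinsics, pixels), "k1" (the pictures are not rectified: a ray, as slopes to the right and down, at radius r is drawn at 1 + k1 r^2 times it, then the intrinsics apply), "position" and "rotation" of the camera in the world. Camera axes: x right, y down, z forward; pixel columns grow to the right and rows downward; lengths in m; the calibration is good to about 2 mm. A picture is of the moment at which its call begins: read the wrist's pose just before it. get_calibration takes no time and is no camera call; for the wrist camera it gives the pose at the moment of the call.
- close_job(): hands the job in; it is judged then, once.
The state is a dict: "time": time; "joint_positions": joint angles; "joint_vel": joint speeds; "joint_torque": joint torques, N m; "ee_pos": TCP position; "eef_rot": TCP orientation; "ft_force": force on the tool from outside, world axes, zero at the start; "torque": the same for the moment, N m; "width": finger opening in m; "grip_force": force on a finger pad.
Only numpy, scipy, OpenCV 4.12 (cv2) and the standard library are available. Lean on these libraries where they do the work, as an engineer would, in place of code of your own. Each camera call takes 0.05 s, during which the arm holds its last target. There are 200 camera calls.

## Task

Two identical closed steel grinding jars stand on the bench; one still has its steel charge inside and is clearly heavier. Lift each of them clear of the bench to find the heavier by its weight, then stand the heavier one upright in the square metal tray and leave the other one standing upright where it stood. Do not drop either.

Things in the scene. Friction and masses are not known exactly. Their poses are not given: they have to be found in the camera images.
- jar_1_center (a point): Closed upright cylindrical steel grinding jar with ribbed aluminium lid, 50 mm in diameter, straight-sided, 76 mm high; this point is on its axis, 38 mm above its underside; z up. Looks just like the other jar. One of the two, drawn anew each time, holds a steel charge and weighs at least 250 g more than the other, empty one; each weighs 0.25 to 0.9 kg.
- jar_2_center (a point): Closed upright cylindrical steel grinding jar with ribbed aluminium lid, 50 mm in diameter, straight-sided, 76 mm high; this point is on its axis, 38 mm above its underside; z up. Looks just like the other jar. One of the two, drawn anew each time, holds a steel charge and weighs at least 250 g more than the other, empty one; each weighs 0.25 to 0.9 kg.
- tray: Shallow open square aluminium tray fixed to the bench, 110 x 110 mm outside, walls 4 mm thick and 15 mm high over all, floor 4 mm thick, 102 x 102 mm inside; origin at the centre of its underside (on the bench), x and y along its sides, z up.
Mind the look-alikes: they are no part of the job. What is shaped like the part that bears jar_1_center but green or pink is not meant.

How it is judged:
By the outcome, as a careful person would: the job done as asked, in the order asked, and still so for the second after the job is handed in, with the robot touching nothing.
It also fails if it takes over 64 s, if anything falls off the work surface, if the arm or the gripper's body presses on something with over 40 N, if the wrist force passes 120 N, or if a joint passes its speed limit or range.

## Working session

There is one attempt and no reset: what is moved stays moved. The work goes in short steps, Python scripts to look and compute and a tool call to move; the robot and the scene stay as the last step left them, time stands still between calls to the robot, and variables do not carry over. Pictures are saved under pics/ and viewed, at most 10 in all, crops included, and the job is handed in when it is done.

Besides the shell and the picture viewer there is one more tool, called as a command line: name --pt "numbers of a row" for each row, then --argument value for the rest. drive_tool: Moves the arm, as the interface text tells. Its arguments: {"type":"object","properties":{"increments":{"type":"array","items":{"type":"array","items":{"type":"number"}}},"claw":{"type":"number"},"force":{"type":"number"}},"required":["increments"]}

```bash
mkdir -p pics; python3 - <<'E'
from bench import *
import cv2,numpy as np
print(read_state())
for n in("scene","top"):
    im=camera(n);cv2.imwrite(f"pics/{n}0.png",im);print(n,get_calibration(n))
print(get_calibration("wrist"))
E
```

```text
{'time': 0.0, 'joint_positions': array([ 1.2883992 ,  0.33286759, -0.06471788,  1.46095388,  0.02159188,
        1.34989048, -0.0884737 ]), 'joint_vel': array([ 0.00057789, -0.00103548, -0.00014547, -0.00086839, -0.00180667,
        0.00114269, -0.00164979]), 'joint_torque': array([ 1.56624837e-04, -6.23255396e+01,  2.49257876e-02, -3.89893126e+01,
       -6.12495979e-02,  3.98862711e-02,  8.93027459e-05]), 'ee_pos': array([ 0.16045943, -0.6036462 ,  0.22175066]), 'eef_rot': array([ 9.91570727e-01,  1.29564600e-01, -1.18280632e-04, -7.02124693e-04]), 'ft_force': array([-0.39525158, -0.96428997, -0.23557704]), 'torque': array([-0.00310093,  0.02347164,  0.02469608]), 'grip_force': 0.0, 'width': 0.08715839074343991}
scene {'K': array([[600.24308046,   0.        , 320.66221263],
       [  0.        , 600.24308046, 239.371427  ],
       [  0.        ,   0.        ,   1.        ]]), 'k1': -0.12145623095754554, 'position': array([0.07750664, 0.80613924, 0.84416191]), 'rotation': array([-0.19633728,  0.87506246, -0.43218525,  0.09451601])}
top {'K': array([[492.3866532 ,   0.        , 325.56884759],
       [  0.        , 492.3866532 , 227.03609764],
       [  0.        ,   0.        ,   1.        ]]), 'k1': -0.07538128868219894, 'position': array([ 0.44159961, -0.12255162,  1.04607082]), 'rotation': array([-0.70055563,  0.7123751 , -0.03675752,  0.01980926])}
{'K': array([[365.24025502,   0.        , 314.69614759],
       [  0.        , 365.24025502, 242.48707956],
       [  0.        ,   0.        ,   1.        ]]), 'k1': -0.06495410879300162, 'position': array([ 0.22564698, -0.5873725 ,  0.38439359]), 'rotation': array([ 0.78675094, -0.60439912, -0.07694238,  0.09901784])}
```

View pics/top0.png

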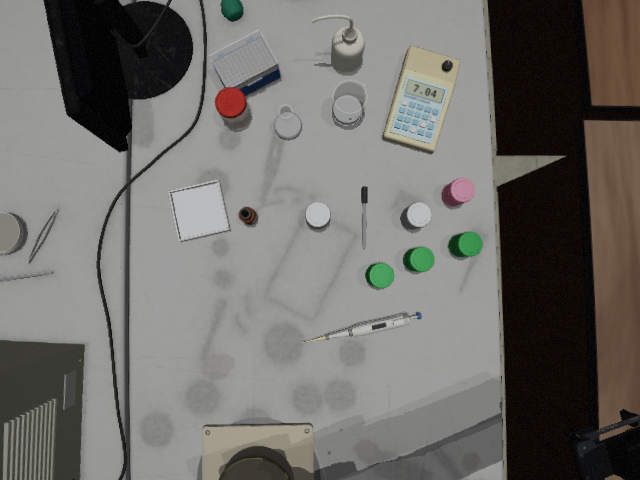

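View pics/scene0.png

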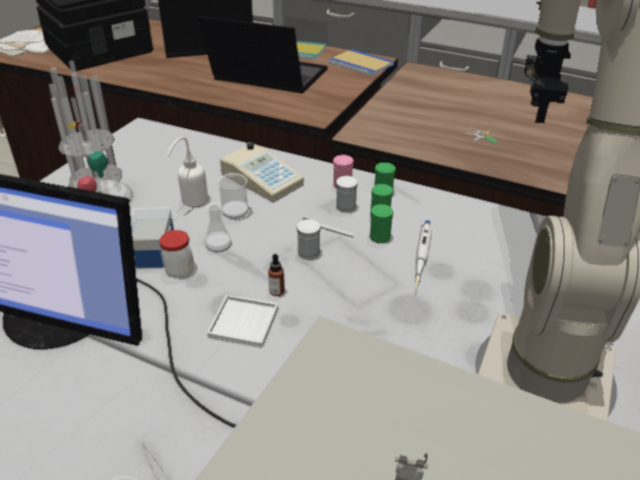

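The top view shows the white-lidded jars at about (318,215) and (419,215), and the tray at about (200,210). In the scene view the jars are near (308,238) and (346,193), and the tray is near (244,320). Next I'll measure them.

```bash
cat > h.py <<'E'
import cv2,numpy as np
from bench import *
from scipy.spatial.transform import Rotation as R
def ray(n,p,c=None):
    c=c or get_calibration(n);K=c["K"]
    q=cv2.undistortPoints(np.array([[p]],float),K,np.array([c["k1"],0,0,0]))[0,0]
    d=R.from_quat(c["rotation"]).apply([q[0],q[1],1]);return np.array(c["position"]),d/np.linalg.norm(d)
def plane(n,p,z):
    o,d=ray(n,p);return o+d*(z-o[2])/d[2]
def tri(*rs):
    A=sum(np.eye(3)-np.outer(d,d) for o,d in rs);b=sum((np.eye(3)-np.outer(d,d))@o for o,d in rs)
    x=np.linalg.solve(A,b);return x,[np.linalg.norm(np.cross(x-o,d)) for o,d in rs]
def blob(im,box,th,name=None):
    x0,y0,x1,y1=box;g=cv2.cvtColor(im,cv2.COLOR_BGR2GRAY)[y0:y1,x0:x1]
    m=(g>th).astype(np.uint8)*255
    cs,_=cv2.findContours(m,cv2.RETR_EXTERNAL,cv2.CHAIN_APPROX_NONE)
    c=max(cs,key=cv2.contourArea);return c+[x0,y0]
E
python3 - <<'E'
from h import *
t=cv2.imread("pics/top0.png");s=cv2.imread("pics/scene0.png")
out=[]
for im,boxes in((t,[(295,193,341,239),(397,193,440,238),(160,170,240,250)]),(s,[(285,210,335,265),(325,165,365,215),(195,280,290,350)])):
    for x0,y0,x1,y1 in boxes: out.append(cv2.resize(im[y0:y1,x0:x1],(260,260),interpolation=cv2.INTER_NEAREST))
cv2.imwrite("pics/crops.png",np.vstack([np.hstack(out[:3]),np.hstack(out[3:])]))
for im,nm,B in((t,"top",[(295,193,341,239),(397,193,440,238),(160,170,240,250)]),(s,"scene",[(290,214,328,245),(330,172,363,200),(195,280,290,350)])):
  for b in B:
    for th in(190,205,220,235):
        try:
            c=blob(im,b,th);print(nm,th,cv2.contourArea(c),cv2.boundingRect(c),np.round(cv2.fitEllipse(c)[0],1),np.round(cv2.fitEllipse(c)[1],1))
        except Exception as e: print(nm,th,"x")
E
```

```text
top 190 x
top 205 x
top 220 x
top 235 x
top 190 x
top 205 x
top 220 x
top 235 x
top 190 x
top 205 x
top 220 x
top 235 x
scene 190 625.0 (290, 214, 38, 31) [305.8 225.2] [29.  41.3]
scene 205 202.0 (297, 219, 31, 13) [309.8 225.3] [11.4 27.2]
scene 220 135.5 (299, 220, 20, 11) [308.5 225.1] [ 9.3 19.5]
scene 235 x
scene 190 281.0 (337, 172, 26, 28) [352.  185.2] [24.2 29.2]
scene 205 135.5 (337, 177, 20, 10) [346.8 181.1] [ 9.2 19.2]
scene 220 86.5 (338, 177, 18, 9) [346.7 180.9] [ 7.4 16.3]
scene 235 x
scene 190 5107.0 (195, 280, 95, 70) [240.4 313.9] [ 74.4 103.8]
scene 205 1660.5 (212, 301, 63, 41) [243.8 320.9] [38.9 60.1]
scene 220 1518.0 (213, 302, 61, 39) [243.6 321. ] [36.8 58. ]
scene 235 x
```

View pics/crops.png

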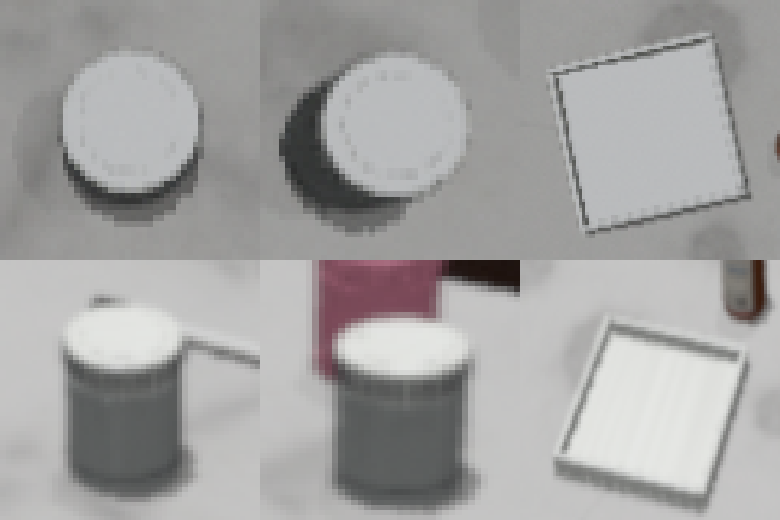

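The crops show the lids cleanly: about 25 px across in the top view, and ellipses in the scene view. The tray's rim and floor are visible too. I'll use lower thresholds for the top view.

```bash
python3 - <<'E'
from h import *
t=cv2.imread("pics/top0.png")
T=[]
for b in [(295,193,341,239),(397,193,440,238),(160,170,240,250)]:
    for th in (172,180,186):
        try:
            c=blob(t,b,th);e=cv2.fitEllipse(c);r=cv2.minAreaRect(c);print(th,cv2.contourArea(c),np.round(e[0],1),np.round(e[1],1),np.round(r[0],1),np.round(r[1],1),r[2])
        except Exception as ex: print(th,'x')
    
for a,b in(((318.2,214.4),(308.7,225.0)),((419.3,214.5),(346.8,181.0))):
    x,e=tri(ray("top",a),ray("scene",b));print(x,e,plane("top",a,.076),plane("scene",b,.076))
# tray rim corners, from crops
ct=[np.array(p)*80/260+[160,170] for p in((32,72),(190,36),(228,196),(66,233))]
sc=[np.array([p[0]*95/260,p[1]*70/260])+[195,280] for p in((88,57),(226,90),(184,237),(36,200))]
P=np.array([plane("top",p,.015) for p in ct]);Q=np.array([plane("scene",p,.015) for p in sc])
print(P,P.mean(0),np.linalg.norm(P-np.roll(P,1,0),axis=1));print(Q,Q.mean(0),np.linalg.norm(Q-np.roll(Q,1,0),axis=1))
print("tray",tri(ray("top",np.mean(ct,0)),ray("scene",np.mean(sc,0))))
# neighbours
for p in((459,190),(419,258)): print(plane("top",p,.07))
print(plane("top",(248,213),.07),plane("top",(364,190),.01),plane("top",(364,245),.01))
E
```

```text
172 410.5 [317.5 213.7] [22.6 23.2] [317.8 213.8] [23.3 22.6] 45.0
180 395.0 [317.5 213.8] [22.  22.9] [317.5 214. ] [22. 23.] 90.0
186 344.5 [318.1 213.9] [20.9 21.9] [317.5 214. ] [21.9 21.9] 45.0
172 395.0 [418.9 214. ] [22.3 22.7] [419. 214.] [22. 22.] 90.0
180 379.0 [418.8 214. ] [21.9 22.2] [419. 214.] [22. 22.] 90.0
186 192.0 [418.7 213.7] [18.7 20.1] [419.3 213.6] [21.9 19.7] 63.43495178222656
172 2167.0 [199.5 210.9] [54.2 56.2] [199.5 210.9] [47.6 48.4] 77.47119140625
180 2048.5 [199.1 210.6] [53.3 54.8] [199.5 210.9] [47.5 48.2] 77.6192398071289
186 1762.0 [199.6 210.5] [49.2 52.3] [199.8 210.5] [46.4 47.1] 77.47119140625
[ 0.54386258 -0.13244503  0.07961597] [np.float64(0.0003187097999004147), np.float64(0.00031870979990043487)] [ 0.54454271 -0.13236066  0.076     ] [ 0.54575532 -0.13696907  0.076     ]
[ 0.54057704 -0.33352411  0.07913308] [np.float64(0.0004812616469712477), np.float64(0.00048126164697127367)] [ 0.54134759 -0.33403216  0.076     ] [ 0.54201947 -0.33835756  0.076     ]
[[0.60328643 0.18004251 0.015     ]
 [0.6251931  0.07687486 0.015     ]
 [0.52036852 0.05218906 0.015     ]
 [0.49808507 0.15703236 0.015     ]] [0.56173328 0.1165347  0.015     ] [0.10768841 0.10546784 0.10769207 0.10718521]
[[0.62600239 0.07672526 0.015     ]
 [0.5212834  0.0552633  0.015     ]
 [0.49652504 0.16117926 0.015     ]
 [0.60136591 0.18376137 0.015     ]] [0.56129418 0.1192323  0.015     ] [0.10983482 0.10689567 0.10877117 0.10724533]
tray (array([0.5623044 , 0.11748153, 0.01098525]), [np.float64(0.00038697938266685824), np.float64(0.0003869793826668757)])
[ 0.59070429 -0.41844065  0.07      ]
[ 0.45481224 -0.33190293  0.07      ]
[0.55015028 0.00725578 0.07      ] [ 0.60233242 -0.23142035  0.01      ] [ 0.48518069 -0.22858876  0.01      ]
```

```bash
cat >> h.py <<'E'
D0=R.from_quat([1,0,0,0])
def need(p,rot=D0):
    s=read_state();r=R.from_quat(s["eef_rot"])
    print("t%.2f"%s["time"],"pos",np.round(s["ee_pos"],4),"shift",np.round(r.inv().apply(np.array(p)-s["ee_pos"])/.3,3),"turn",np.round((r.inv()*rot).as_rotvec()/(np.pi/4),3),"F",np.round(s["ft_force"],2),"w",round(s["width"],4),s["grip_force"])
E
python3 - <<'E'
import bench;print([n for n in dir(bench) if n[0]!='_'])
print(getattr(bench,'hold_point_z',None))
from h import *
need([.541,-.3345,.222])
E
```

```text
['PlanningError', 'camera', 'close_job', 'get_calibration', 'hold_point_z', 'read_state']
0.0187
t0.10 pos [ 0.1605 -0.6037  0.2218] shift [ 1.456 -0.541  0.   ] turn [-0.002  0.     0.331] F [-0.36  0.49 -0.14] w 0.0873 0.0
```

drive_tool --pt "0.08 -0.03 0 0 0 0.066" --pt "0.2 -0.074 0 0 0 0.132" --pt "0.32 -0.119 0 0 0 0.2" --pt "0.44 -0.164 0 0 0 0.265" --pt "0.56 -0.208 0 0 0 0.331" --claw 0 --force 40

```text
time: 0.52
ee_pos: [0.308, -0.4992, 0.2223]
eef_rot: [1.0, -0.001, -0.0, -0.0]
ft_force: [0.5, -1.0, -0.1]
width: 0.087
grip_force: 0.0
```

```bash
python3 -c "
from h import *
need([.541,-.3345,.222])"
```

```text
t0.52 pos [ 0.308  -0.4992  0.2223] shift [ 0.775 -0.551  0.001] turn [-0.     0.    -0.004] F [ 0.52 -1.04 -0.13] w 0.087 0.0
```

drive_tool --pt "0.09 -0.064 0 0 0 0" --pt "0.18 -0.128 0 0 0 0" --pt "0.28 -0.2 0 0 0 0" --pt "0.38 -0.27 0 0 0 0" --pt "0.48 -0.341 0 0 0 0"

```text
time: 0.93
ee_pos: [0.4519, -0.3971, 0.2223]
eef_rot: [1.0, -0.0, -0.0, -0.0]
ft_force: [0.8, -1.1, -0.4]
width: 0.0867
grip_force: 0.0
```

drive_tool --pt "0.1 -0.071 0 0 0 0" --pt "0.2 -0.14 0 0 0 0" --pt "0.28 -0.2 0 0 0 0" --pt "0.28 -0.2 0 0 0 0" --pt "0.28 -0.2 0 0 0 0"

```text
time: 1.35
ee_pos: [0.5361, -0.3363, 0.2218]
eef_rot: [1.0, 0.002, -0.0, -0.001]
ft_force: [-0.5, -0.9, 0.6]
width: 0.087
grip_force: 0.0
```

```bash
python3 -c "
from h import *
need([.541,-.3345,.023])
im=camera('wrist');cv2.imwrite('pics/w1.png',im)
import pickle;pickle.dump(get_calibration('wrist'),open('w1.pkl','wb'))"
```

```text
t1.35 pos [ 0.5361 -0.3363  0.2218] shift [ 0.017 -0.005  0.663] turn [-0.002  0.001  0.005] F [-0.54 -0.95  0.59] w 0.087 0.0
```

View pics/w1.png

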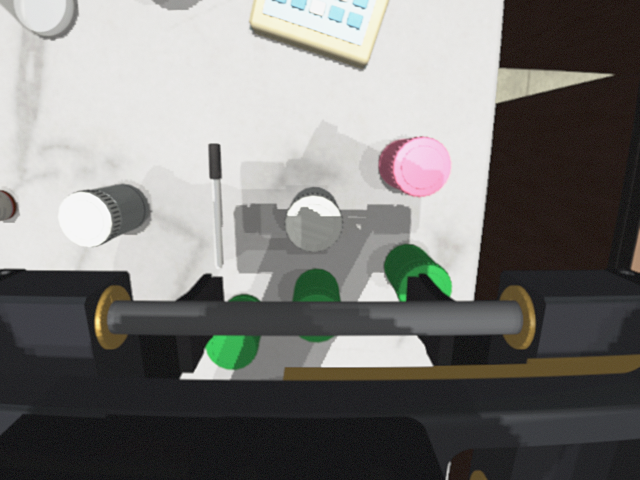

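The wrist view shows the jar B lid at about (314,222), pink at (421,165), the greens behind, and jar A's lid at (86,218). The jar has clear space on both finger sides. I'll cross-check the position.

```bash
python3 -c "
from h import *
import pickle;c=pickle.load(open('w1.pkl','rb'))
for p,t,s in(((314,222),(419,214.1),(346.8,181)),((86,218),(317.7,214),(308.7,225))):
  o,d=ray('',p,c);print(o+d*(.077-o[2])/d[2],tri((o,d),ray('top',t),ray('scene',s)))
need([.541,-.335,.023])"
```

```text
[ 0.5411398  -0.33842316  0.077     ] (array([ 0.54150411, -0.33610887,  0.07679106]), [np.float64(0.002348043747451267), np.float64(0.002832837901204735), np.float64(0.0006461130674009957)])
[ 0.54493115 -0.13820226  0.077     ] (array([ 0.54496105, -0.13451357,  0.07589776]), [np.float64(0.0025324682941078058), np.float64(0.0031550436750927145), np.float64(0.0016319711169022117)])
t1.40 pos [ 0.5348 -0.3382  0.222 ] shift [ 0.021 -0.01   0.663] turn [-0.     0.001  0.001] F [-0.91 -1.05  0.61] w 0.0869 0.0
```

drive_tool --pt "0.01 0 0.07 0 0 0" --pt "0.02 -0.003 0.17 0 0 0" --pt "0.02 -0.003 0.27 0 0 0" --pt "0.02 -0.003 0.36 0 0 0" --pt "0.02 -0.003 0.42 0 0 0"

```text
time: 1.82
ee_pos: [0.5381, -0.3387, 0.0935]
eef_rot: [1.0, -0.001, -0.002, -0.0]
ft_force: [-1.0, -0.5, -0.4]
width: 0.0868
grip_force: 0.0
```

drive_tool --pt "0 0 0.05 0 0 0" --pt "0 0 0.11 0 0 0" --pt "0 0 0.17 0 0 0" --pt "0 0 0.22 0 0 0" --pt "0 0 0.243 0 0 0"

```text
time: 2.23
ee_pos: [0.5383, -0.3387, 0.0214]
eef_rot: [1.0, -0.001, -0.002, -0.0]
ft_force: [0.1, 0.6, -0.2]
width: 0.0872
grip_force: 0.0
```

drive_tool --pt "0 0 0 0 0 0" --pt "0 0 0 0 0 0" --pt "0 0 0 0 0 0" --pt "0 0 0 0 0 0" --pt "0 0 0 0 0 0"

```text
time: 2.65
ee_pos: [0.5414, -0.3378, 0.0247]
eef_rot: [1.0, -0.0, 0.001, 0.0]
ft_force: [0.3, -0.1, -0.1]
width: 0.0868
grip_force: 0.0
```

Positioned. Closing the gripper.

drive_tool --pt "0 0 0 0 0 0" --pt "0 0 0 0 0 0" --pt "0 0 0 0 0 0" --pt "0 0 0 0 0 0" --pt "0 0 0 0 0 0" --claw 1 --force 40

```text
time: 3.07
ee_pos: [0.541, -0.3374, 0.0237]
eef_rot: [1.0, -0.0, 0.0, 0.0]
ft_force: [-0.5, -0.2, 0.3]
width: 0.0613
grip_force: 0.0
```

drive_tool --pt "0 0 0 0 0 0" --pt "0 0 0 0 0 0" --pt "0 0 0 0 0 0" --pt "0 0 0 0 0 0" --pt "0 0 0 0 0 0"

```text
time: 3.48
ee_pos: [0.5413, -0.3362, 0.0237]
eef_rot: [1.0, 0.0, -0.0, -0.001]
ft_force: [0.1, 6.2, 2.5]
width: 0.049
grip_force: 39.9
```

drive_tool --pt "0 0 -0.02 0 0 0" --pt "0 0 -0.06 0 0 0" --pt "0 0 -0.12 0 0 0" --pt "0 0 -0.17 0 0 0" --pt "0 0 -0.2 0 0 0"

```text
time: 3.9
ee_pos: [0.5411, -0.3384, 0.0859]
eef_rot: [1.0, -0.0, 0.001, 0.001]
ft_force: [0.1, 0.2, -6.9]
width: 0.0492
grip_force: 39.9
```

drive_tool --pt "0 0 0 0 0 0" --pt "0 0 0 0 0 0" --pt "0 0 0 0 0 0" --pt "0 0 0 0 0 0" --pt "0 0 0 0 0 0"

```text
time: 4.32
ee_pos: [0.5404, -0.3371, 0.0826]
eef_rot: [1.0, -0.0, -0.001, -0.0]
ft_force: [-0.5, 0.0, -8.4]
width: 0.0493
grip_force: 39.9
```

```bash
python3 -c "
from h import *
F=[]
for i in range(8): camera('scene');s=read_state();F.append(s['ft_force'])
print(np.mean(F,0),np.std(F,0),s['grip_force'],s['width'],s['ee_pos'],s['time'])
cv2.imwrite('pics/lift1.png',camera('scene')[130:330,190:470])"
```

```text
[ 0.16176454  0.25140765 -7.66182438] [0.29065738 0.54708333 0.45719748] 39.86929640028393 0.04909410656003448 [ 0.54096152 -0.33741355  0.08367579] 4.7167
```

View pics/lift1.png

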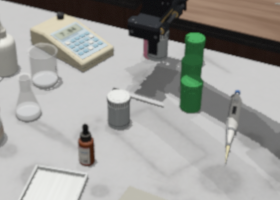

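The scene crop shows jar A standing alone. Jar B is up in the gripper, mostly hidden, and weighs about 7.7 N (≈0.78 kg). I'll put it back and weigh the other.

drive_tool --pt "0 0 0.04 0 0 0" --pt "0 0 0.09 0 0 0" --pt "0 0 0.14 0 0 0" --pt "0 0 0.175 0 0 0" --pt "0 0 0.19 0 0 0"

```text
time: 5.18
ee_pos: [0.5397, -0.3368, 0.024]
eef_rot: [1.0, -0.0, -0.001, -0.001]
ft_force: [-1.3, 0.7, -7.4]
width: 0.049
grip_force: 39.9
```

drive_tool --pt "0 0 0.003 0 0 0" --pt "0 0 0.006 0 0 0" --pt "0 0 0.01 0 0 0" --pt "0 0 0.01 0 0 0" --pt "0 0 0.01 0 0 0"

```text
time: 5.6
ee_pos: [0.5412, -0.3376, 0.0242]
eef_rot: [1.0, -0.0, 0.0, 0.0]
ft_force: [0.2, -0.6, -7.7]
width: 0.0492
grip_force: 39.9
```

drive_tool --pt "0 0 0 0 0 0" --pt "0 0 0 0 0 0" --pt "0 0 0 0 0 0" --pt "0 0 0 0 0 0" --pt "0 0 0 0 0 0"

```text
time: 6.02
ee_pos: [0.541, -0.3375, 0.0237]
eef_rot: [1.0, -0.0, 0.0, 0.0]
ft_force: [-1.5, 0.3, -6.7]
width: 0.0491
grip_force: 39.9
```

Most of the weight is still on the gripper, so I'll go down in fine steps until the bench takes it.

drive_tool --pt "0 0 0.001 0 0 0" --pt "0 0 0.002 0 0 0" --pt "0 0 0.003 0 0 0" --pt "0 0 0.003 0 0 0" --pt "0 0 0.003 0 0 0"

```text
time: 6.43
ee_pos: [0.5411, -0.3374, 0.0236]
eef_rot: [1.0, -0.0, 0.0, 0.0]
ft_force: [-3.9, 2.2, 5.3]
width: 0.049
grip_force: 39.9
```

drive_tool --pt "0 0 0 0 0 0" --pt "0 0 0 0 0 0" --pt "0 0 0 0 0 0" --pt "0 0 0 0 0 0" --pt "0 0 0 0 0 0" --claw 0

```text
time: 6.85
ee_pos: [0.5411, -0.3377, 0.0229]
eef_rot: [1.0, -0.0, 0.0, 0.0]
ft_force: [0.9, -0.5, -0.0]
width: 0.0745
grip_force: 0.0
```

drive_tool --pt "0 0 0 0 0 0" --pt "0 0 0 0 0 0" --pt "0 0 -0.01 0 0 0" --pt "0 0 -0.04 0 0 0" --pt "0 0 -0.1 0 0 0"

```text
time: 7.27
ee_pos: [0.5398, -0.3368, 0.0517]
eef_rot: [1.0, -0.0, -0.001, -0.001]
ft_force: [0.0, -0.3, 0.2]
width: 0.0869
grip_force: 0.0
```

drive_tool --pt "0 0 -0.1 0 0 0" --pt "0 0 -0.2 0 0 0" --pt "0 0 -0.3 0 0 0" --pt "0 0 -0.35 0 0 0" --pt "0 0 -0.37 0 0 0"

```text
time: 7.68
ee_pos: [0.5424, -0.3381, 0.1682]
eef_rot: [1.0, -0.0, 0.002, 0.001]
ft_force: [1.1, 0.2, 1.5]
width: 0.0869
grip_force: 0.0
```

```bash
python3 -c "
from h import *
t=camera('top');cv2.imwrite('pics/t2.png',t[150:300,270:500])
need([.545,-.1345,.0235])"
```

```text
t7.73 pos [ 0.5421 -0.338   0.1673] shift [ 0.008 -0.679  0.478] turn [ 0.003 -0.005 -0.   ] F [ 0.64 -0.12  0.97] w 0.0872 0.0
```

View pics/t2.png

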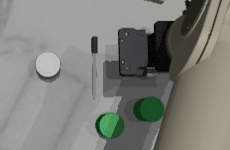

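The crop shows jar A's lid, with the arm hiding jar B. Moving over to jar A.

drive_tool --pt "0 -0.08 0 0 0 0" --pt "0.005 -0.2 0 0 0 0" --pt "0.01 -0.32 0 0 0 0" --pt "0.012 -0.44 0 0 0 0" --pt "0.012 -0.54 0 0 0 0"

```text
time: 8.15
ee_pos: [0.5438, -0.1724, 0.1625]
eef_rot: [1.0, 0.001, -0.001, -0.001]
ft_force: [0.6, 0.5, -0.5]
width: 0.0871
grip_force: 0.0
```

drive_tool --pt "0 -0.08 0 0 0 0" --pt "0 -0.12 0 0 0 0" --pt "0 -0.135 0 0 0 0" --pt "0 -0.135 0.04 0 0 0" --pt "0 -0.135 0.12 0 0 0"

```text
time: 8.57
ee_pos: [0.546, -0.1371, 0.1289]
eef_rot: [1.0, -0.001, 0.002, 0.001]
ft_force: [0.8, -0.2, -0.1]
width: 0.0872
grip_force: 0.0
```

drive_tool --pt "0 0 0.08 0 0 0" --pt "0 0 0.18 0 0 0" --pt "0 0 0.26 0 0 0" --pt "0 0 0.32 0 0 0" --pt "0 0 0.345 0 0 0"

```text
time: 8.98
ee_pos: [0.542, -0.1369, 0.0201]
eef_rot: [1.0, -0.001, -0.003, -0.0]
ft_force: [-0.2, -0.6, 0.4]
width: 0.0867
grip_force: 0.0
```

drive_tool --pt "0 0 0 0 0 0" --pt "0 0 0 0 0 0" --pt "0 0 0 0 0 0" --pt "0 0 0 0 0 0" --pt "0 0 0 0 0 0"

```text
time: 9.4
ee_pos: [0.5453, -0.1353, 0.0253]
eef_rot: [1.0, -0.0, 0.001, 0.0]
ft_force: [0.7, 0.3, -0.8]
width: 0.087
grip_force: 0.0
```

drive_tool --pt "0 0 0 0 0 0" --pt "0 0 0 0 0 0" --pt "0 0 0 0 0 0" --pt "0 0 0 0 0 0" --pt "0 0 0 0 0 0" --claw 1

```text
time: 9.82
ee_pos: [0.5446, -0.1349, 0.0243]
eef_rot: [1.0, -0.0, 0.0, 0.0]
ft_force: [-1.1, -0.4, -0.0]
width: 0.0614
grip_force: 0.0
```

drive_tool --pt "0 0 0 0 0 0" --pt "0 0 0 0 0 0" --pt "0 0 0 0 0 0" --pt "0 0 0 0 0 0" --pt "0 0 0 0 0 0"

```text
time: 10.23
ee_pos: [0.5446, -0.1346, 0.0242]
eef_rot: [1.0, 0.0, 0.0, -0.0]
ft_force: [0.1, 1.9, 0.5]
width: 0.0491
grip_force: 40.0
```

drive_tool --pt "0 0 -0.02 0 0 0" --pt "0 0 -0.06 0 0 0" --pt "0 0 -0.12 0 0 0" --pt "0 0 -0.17 0 0 0" --pt "0 0 -0.2 0 0 0"

```text
time: 10.65
ee_pos: [0.5453, -0.1354, 0.0868]
eef_rot: [1.0, -0.0, 0.001, 0.0]
ft_force: [0.1, 0.6, -2.4]
width: 0.0489
grip_force: 40.0
```

drive_tool --pt "0 0 0 0 0 0" --pt "0 0 0 0 0 0" --pt "0 0 0 0 0 0" --pt "0 0 0 0 0 0" --pt "0 0 0 0 0 0"

```text
time: 11.07
ee_pos: [0.544, -0.1348, 0.0834]
eef_rot: [1.0, -0.0, -0.001, -0.0]
ft_force: [0.9, -0.6, -2.6]
width: 0.0492
grip_force: 40.0
```

```bash
python3 -c "
from h import *
F=[]
for i in range(8): im=camera('scene');s=read_state();F.append(s['ft_force'])
print(np.mean(F,0),np.std(F,0),s['grip_force'],s['width'],s['ee_pos'],s['time'])
cv2.imwrite('pics/lift2.png',im[130:330,190:470])"
```

```text
[ 0.06763934 -0.20092181 -2.47854589] [0.2207643  0.26046972 0.38172719] 39.96847276900098 0.049224719557602006 [ 0.54457485 -0.13490783  0.08419695] 11.4667
```

View pics/lift2.png

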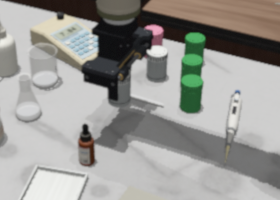

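Jar A is lifted and weighs about 2.5 N (0.25 kg), so jar B, standing upright in the crop by pink, is the heavier. I'm setting A back where it was.

drive_tool --pt "0 0 0.04 0 0 0" --pt "0 0 0.09 0 0 0" --pt "0 0 0.14 0 0 0" --pt "0 0 0.18 0 0 0" --pt "0 0 0.196 0 0 0"

```text
time: 11.88
ee_pos: [0.5434, -0.1345, 0.0238]
eef_rot: [1.0, -0.0, -0.001, -0.0]
ft_force: [-17.1, 3.1, 48.0]
width: 0.0493
grip_force: 40.0
```

drive_tool --pt "0 0 0.001 0 0 0" --pt "0 0 0.002 0 0 0" --pt "0 0 0.003 0 0 0" --pt "0 0 0.004 0 0 0" --pt "0 0 0.004 0 0 0"

```text
time: 12.3
ee_pos: [0.5446, -0.135, 0.0242]
eef_rot: [1.0, -0.0, 0.0, 0.0]
ft_force: [-0.1, 0.3, -2.7]
width: 0.049
grip_force: 40.0
```

drive_tool --pt "0 0 0.001 0 0 0" --pt "0 0 0.002 0 0 0" --pt "0 0 0.002 0 0 0" --pt "0 0 0.002 0 0 0" --pt "0 0 0.002 0 0 0"

```text
time: 12.72
ee_pos: [0.5447, -0.135, 0.024]
eef_rot: [1.0, -0.0, 0.0, 0.0]
ft_force: [-2.4, 0.5, 3.6]
width: 0.0492
grip_force: 40.0
```

drive_tool --pt "0 0 0 0 0 0" --pt "0 0 0 0 0 0" --pt "0 0 0 0 0 0" --pt "0 0 0 0 0 0" --pt "0 0 0 0 0 0" --claw 0

```text
time: 13.13
ee_pos: [0.5446, -0.135, 0.0236]
eef_rot: [1.0, -0.0, 0.0, 0.0]
ft_force: [-0.1, 0.2, 0.5]
width: 0.075
grip_force: 0.0
```

drive_tool --pt "0 0 0 0 0 0" --pt "0 0 0 0 0 0" --pt "0 0 -0.01 0 0 0" --pt "0 0 -0.04 0 0 0" --pt "0 0 -0.1 0 0 0"

```text
time: 13.55
ee_pos: [0.5433, -0.1346, 0.0529]
eef_rot: [1.0, 0.0, -0.001, -0.0]
ft_force: [-0.1, -0.5, 1.5]
width: 0.0867
grip_force: 0.0
```

drive_tool --pt "0 0 -0.1 0 0 0" --pt "0 0 -0.2 0 0 0" --pt "0 0 -0.3 0 0 0" --pt "0 0 -0.35 0 0 0" --pt "0 0 -0.37 0 0 0"

```text
time: 13.97
ee_pos: [0.5461, -0.1351, 0.1686]
eef_rot: [1.0, -0.0, 0.003, 0.001]
ft_force: [0.2, 0.3, 0.0]
width: 0.0869
grip_force: 0.0
```

drive_tool --pt "0 0.08 0 0 0 0" --pt "-0.005 0.2 0 0 0 0" --pt "-0.01 0.32 0 0 0 0" --pt "-0.012 0.44 0 0 0 0" --pt "-0.012 0.54 0 0 0 0"

```text
time: 14.38
ee_pos: [0.5398, -0.2997, 0.1641]
eef_rot: [1.0, -0.001, -0.001, 0.0]
ft_force: [-0.3, 0.1, 0.3]
width: 0.087
grip_force: 0.0
```

drive_tool --pt "0 0.08 0 0 0 0" --pt "0 0.12 0 0 0 0" --pt "0 0.135 0 0 0 0" --pt "0 0.135 0 0 0 0" --pt "0 0.135 0 0 0 0"

```text
time: 14.8
ee_pos: [0.5415, -0.3354, 0.1645]
eef_rot: [1.0, 0.001, -0.0, -0.001]
ft_force: [0.1, 0.3, -1.1]
width: 0.087
grip_force: 0.0
```

```bash
python3 -c "
from h import *
c=get_calibration('wrist');w=camera('wrist');cv2.imwrite('pics/w2.png',w)
need([.541,-.3375,.0235])
import pickle;pickle.dump(c,open('w2.pkl','wb'))"
```

```text
t14.85 pos [ 0.5416 -0.3352  0.1646] shift [-0.002  0.008  0.47 ] turn [-0.001 -0.     0.003] F [-0.13  0.25 -0.98] w 0.0869 0.0
```

View pics/w2.png

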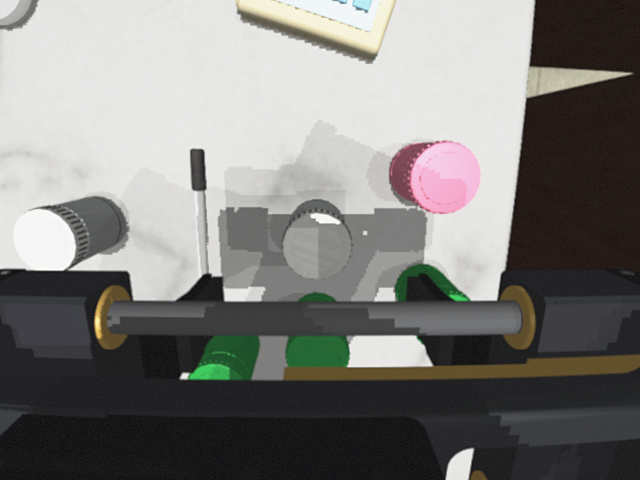

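The wrist view shows jar A upright at (45,238). Jar B's lid is at (317,243), centred between the fingers. Going down.

drive_tool --pt "0 0 0.08 0 0 0" --pt "0 0.003 0.18 0 0 0" --pt "0 0.005 0.28 0 0 0" --pt "0 0.005 0.37 0 0 0" --pt "0 0.005 0.41 0 0 0"

```text
time: 15.27
ee_pos: [0.5397, -0.3361, 0.0382]
eef_rot: [1.0, 0.001, -0.002, -0.001]
ft_force: [-0.5, 0.2, -0.3]
width: 0.0868
grip_force: 0.0
```

drive_tool --pt "0 0 0.03 0 0 0" --pt "0 0 0.045 0 0 0" --pt "0 0 0.055 0 0 0" --pt "0 0 0.055 0 0 0" --pt "0 0 0.055 0 0 0"

```text
time: 15.68
ee_pos: [0.5417, -0.3392, 0.0264]
eef_rot: [1.0, -0.0, 0.001, 0.0]
ft_force: [0.2, -0.4, -0.2]
width: 0.0873
grip_force: 0.0
```

drive_tool --pt "0 0 0 0 0 0" --pt "0 0 0 0 0 0" --pt "0 0 0 0 0 0" --pt "0 0 0 0 0 0" --pt "0 0 0 0 0 0" --claw 1

```text
time: 16.1
ee_pos: [0.541, -0.339, 0.0253]
eef_rot: [1.0, -0.0, 0.0, 0.0]
ft_force: [0.8, -0.5, 0.7]
width: 0.0615
grip_force: 0.0
```

drive_tool --pt "0 0 0 0 0 0" --pt "0 0 0 0 0 0" --pt "0 0 0 0 0 0" --pt "0 0 0 0 0 0" --pt "0 0 0 0 0 0"

```text
time: 16.52
ee_pos: [0.5412, -0.3381, 0.0252]
eef_rot: [1.0, 0.0, 0.0, -0.0]
ft_force: [-1.0, 4.7, 3.1]
width: 0.0491
grip_force: 39.9
```

```bash
python3 -c "
from h import *
need([.562,.1175,.2])"
```

```text
t16.52 pos [ 0.5412 -0.3381  0.0252] shift [ 0.07  -1.519 -0.581] turn [-0.001 -0.     0.001] F [-0.96  4.66  3.1 ] w 0.0491 39.88741333087091
```

drive_tool --pt "0 0 -0.02 0 0 0" --pt "0 0 -0.06 0 0 0" --pt "0 0 -0.13 0 0 0" --pt "0 0 -0.21 0 0 0" --pt "0 0 -0.3 0 0 0"

```text
time: 16.93
ee_pos: [0.5396, -0.3393, 0.1155]
eef_rot: [1.0, -0.0, -0.001, -0.0]
ft_force: [-0.9, -1.3, -7.9]
width: 0.0488
grip_force: 39.9
```

drive_tool --pt "0 0 -0.08 0 0 0" --pt "0 0 -0.16 0 0 0" --pt "0 0 -0.23 0 0 0" --pt "0 -0.03 -0.27 0 0 0" --pt "0 -0.08 -0.283 0 0 0"

```text
time: 17.35
ee_pos: [0.5408, -0.3166, 0.2024]
eef_rot: [1.0, -0.002, 0.001, 0.001]
ft_force: [0.8, -0.2, -7.3]
width: 0.049
grip_force: 39.9
```

```bash
python3 -c "
from h import *
f=plane('scene',(276,290),0);o,d=ray('scene',(275,256))
t=np.dot((f-o)[:2],d[:2])/np.dot(d[:2],d[:2]);print(f,o+t*d)
need([.562,.125,.2])"
```

```text
[5.52645602e-01 5.38213133e-03 1.11022302e-16] [0.55108245 0.00445873 0.0911339 ]
t17.35 pos [ 0.5408 -0.3166  0.2024] shift [ 0.065 -1.472  0.004] turn [ 0.004 -0.003 -0.004] F [ 0.8  -0.25 -7.28] w 0.049 39.87627677852288
```

drive_tool --pt "0.005 -0.09 0 0 0 0" --pt "0.01 -0.2 0 0 0 0" --pt "0.015 -0.31 0 0 0 0" --pt "0.02 -0.42 0 0 0 0" --pt "0.025 -0.53 0 0 0 0"

```text
time: 17.77
ee_pos: [0.5472, -0.1527, 0.1987]
eef_rot: [1.0, 0.0, -0.001, -0.0]
ft_force: [0.5, 0.7, -7.6]
width: 0.0493
grip_force: 39.9
```

drive_tool --pt "0.005 -0.11 0 0 0 0" --pt "0.01 -0.22 0 0 0 0" --pt "0.015 -0.33 0 0 0 0" --pt "0.02 -0.43 0 0 0 0" --pt "0.025 -0.53 0 0 0 0"

```text
time: 18.18
ee_pos: [0.5543, 0.0061, 0.1988]
eef_rot: [1.0, 0.001, -0.001, 0.0]
ft_force: [1.5, 0.1, -7.2]
width: 0.0491
grip_force: 39.9
```

drive_tool --pt "0.005 -0.09 0 0 0 0" --pt "0.01 -0.18 0 0 0 0" --pt "0.015 -0.26 0 0 0 0" --pt "0.015 -0.32 0 0 0 0" --pt "0.015 -0.36 0 0 0 0"

```text
time: 18.6
ee_pos: [0.5585, 0.1148, 0.1989]
eef_rot: [1.0, 0.002, -0.001, -0.0]
ft_force: [-0.1, -0.1, -6.9]
width: 0.0492
grip_force: 39.9
```

drive_tool --pt "0 0 0 0 0 0" --pt "0 0 0 0 0 0" --pt "0 0 0 0 0 0" --pt "0 0 0 0 0 0" --pt "0 0 0 0 0 0"

```text
time: 19.02
ee_pos: [0.5606, 0.1098, 0.1999]
eef_rot: [1.0, -0.001, -0.0, 0.0]
ft_force: [0.8, 0.5, -8.0]
width: 0.0492
grip_force: 39.9
```

```bash
python3 -c "
from h import *
need([.562,.123,.0295])"
```

```text
t19.02 pos [0.5606 0.1098 0.1999] shift [ 0.005 -0.044  0.568] turn [ 0.001  0.    -0.002] F [ 0.83  0.45 -8.02] w 0.0492 39.8825898328505
```

drive_tool --pt "0 -0.02 0.05 0 0 0" --pt "0.005 -0.044 0.13 0 0 0" --pt "0.005 -0.044 0.22 0 0 0" --pt "0.005 -0.044 0.3 0 0 0" --pt "0.005 -0.044 0.36 0 0 0"

```text
time: 19.43
ee_pos: [0.5612, 0.1233, 0.0898]
eef_rot: [1.0, -0.001, -0.001, 0.0]
ft_force: [0.2, 0.3, -7.9]
width: 0.0493
grip_force: 39.9
```

drive_tool --pt "0 0 0.05 0 0 0" --pt "0 0 0.1 0 0 0" --pt "0 0 0.14 0 0 0" --pt "0 0 0.165 0 0 0" --pt "0 0 0.18 0 0 0"

```text
time: 19.85
ee_pos: [0.5618, 0.1238, 0.0372]
eef_rot: [1.0, -0.0, -0.0, 0.0]
ft_force: [-0.2, 0.6, -6.4]
width: 0.0491
grip_force: 39.9
```

drive_tool --pt "0 0 0.003 0 0 0" --pt "0 0 0.006 0 0 0" --pt "0 0 0.009 0 0 0" --pt "0 0 0.009 0 0 0" --pt "0 0 0.009 0 0 0"

```text
time: 20.27
ee_pos: [0.5623, 0.1243, 0.0359]
eef_rot: [1.0, -0.0, 0.0, 0.0]
ft_force: [0.2, -0.9, -7.8]
width: 0.0492
grip_force: 39.9
```

```bash
python3 -c "
from h import *
need([.562,.123,.0293])"
```

```text
t20.27 pos [0.5623 0.1243 0.0359] shift [-0.001  0.004  0.022] turn [ 0.    -0.001 -0.   ] F [ 0.16 -0.85 -7.78] w 0.0492 39.88299386022845
```

drive_tool --pt "0 0 0.004 0 0 0" --pt "0 0 0.008 0 0 0" --pt "0 0 0.012 0 0 0" --pt "0 0 0.016 0 0 0" --pt "0 0 0.018 0 0 0"

```text
time: 20.68
ee_pos: [0.5619, 0.1242, 0.0297]
eef_rot: [1.0, -0.0, -0.0, 0.0]
ft_force: [0.2, -0.4, -7.0]
width: 0.0492
grip_force: 39.9
```

drive_tool --pt "0 0 0 0 0 0" --pt "0 0 0.001 0 0 0" --pt "0 0 0.002 0 0 0" --pt "0 0 0.003 0 0 0" --pt "0 0 0.003 0 0 0"

```text
time: 21.1
ee_pos: [0.5621, 0.1243, 0.0292]
eef_rot: [1.0, -0.0, 0.0, 0.0]
ft_force: [-0.3, 0.3, -5.8]
width: 0.0489
grip_force: 39.9
```

Contact is starting, so a touch more.

drive_tool --pt "0 0 0.001 0 0 0" --pt "0 0 0.002 0 0 0" --pt "0 0 0.002 0 0 0" --pt "0 0 0.002 0 0 0" --pt "0 0 0.002 0 0 0"

```text
time: 21.52
ee_pos: [0.5623, 0.1244, 0.0291]
eef_rot: [1.0, -0.0, 0.0, 0.0]
ft_force: [-4.0, -0.9, 5.0]
width: 0.0495
grip_force: 39.9
```

Seated on the tray floor: the force reading went from hanging weight to an upward push. Releasing and retreating.

drive_tool --pt "0 0 0 0 0 0" --pt "0 0 0 0 0 0" --pt "0 0 0 0 0 0" --pt "0 0 0 0 0 0" --pt "0 0 0 0 0 0" --claw 0

```text
time: 21.93
ee_pos: [0.5622, 0.1243, 0.0284]
eef_rot: [1.0, -0.0, 0.0, -0.0]
ft_force: [-0.2, -0.1, -1.1]
width: 0.0742
grip_force: 0.0
```

drive_tool --pt "0 0 0 0 0 0" --pt "0 0 0 0 0 0" --pt "0 0 -0.01 0 0 0" --pt "0 0 -0.04 0 0 0" --pt "0 0 -0.1 0 0 0"

```text
time: 22.35
ee_pos: [0.5608, 0.124, 0.0576]
eef_rot: [1.0, -0.0, -0.002, 0.0]
ft_force: [-0.2, 0.3, -0.3]
width: 0.0869
grip_force: 0.0
```

drive_tool --pt "0 0 -0.1 0 0 0" --pt "0 0 -0.2 0 0 0" --pt "0 0 -0.31 0 0 0" --pt "0 0 -0.42 0 0 0" --pt "0 0 -0.52 0 0 0"

```text
time: 22.77
ee_pos: [0.5619, 0.1245, 0.2175]
eef_rot: [1.0, 0.0, 0.001, -0.0]
ft_force: [1.3, 0.5, -0.2]
width: 0.0872
grip_force: 0.0
```

drive_tool --pt "0 0.02 -0.03 0 0 0" --pt "-0.05 0.1 -0.03 0 0 0" --pt "-0.1 0.2 -0.03 0 0 0" --pt "-0.15 0.29 -0.03 0 0 0" --pt "-0.18 0.36 -0.03 0 0 0"

```text
time: 23.18
ee_pos: [0.5066, 0.014, 0.2238]
eef_rot: [1.0, -0.001, 0.0, 0.0]
ft_force: [0.4, -0.7, 0.3]
width: 0.0872
grip_force: 0.0
```

drive_tool --pt "0 0 0 0 0 0" --pt "0 0 0 0 0 0" --pt "0 0 0 0 0 0" --pt "0 0 0 0 0 0" --pt "0 0 0 0 0 0"

```text
time: 23.6
ee_pos: [0.5082, 0.0175, 0.2234]
eef_rot: [1.0, 0.001, -0.0, -0.0]
ft_force: [0.4, -0.1, 0.2]
width: 0.0871
grip_force: 0.0
```

```bash
python3 -c "
from h import *
cv2.imwrite('pics/end.png',np.hstack([camera('scene')[100:400,150:470],camera('top')[120:420,140:480]]))
need([0.5,0,.2])"
```

```text
t23.70 pos [0.5081 0.0172 0.2233] shift [-0.027  0.057  0.078] turn [-0.     0.     0.002] F [-0.78 -0.12 -0.37] w 0.0867 0.0
```

View pics/end.png

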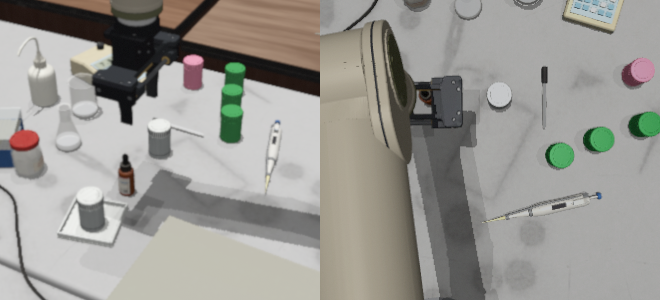

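The heavy jar stands upright in the tray (left half, about (91,208)). The light jar stands upright where it was (left half, about (159,138)), and the gripper is clear.

```bash
python3 -c "
from bench import *
print(close_job())"
```

```text
the job is handed in; nothing more can be done
None
```

The heavier jar (about 0.78 kg) now stands upright in the tray, the lighter one (about 0.25 kg) stands upright where it was, and the job was handed in at about 24 s.

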